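# Clear and raise the bench magnifier

## Robot

A 7-joint arm with a two-finger parallel gripper is mounted at the origin on the work surface. World frame = base frame: x ahead of the robot, y to its left, z up, the work surface at z = 0. Lengths are in m, angles in rad, forces in N, time in s.
With the tool pointing down it reaches from about 0.425 to 0.875 m from the base axis. Payload 4.7 kg.
Tool frame: the origin (TCP) lies on the centre line of the jaws, within the pads' length; the fingertips stand ahead of it and the grasp point (between the pads) lies 2 mm behind it (nose_length is the z of the fingertips in the tool frame, in m); z points along the fingers, y is the line along which they close (so a half turn about z gives the same grasp; the last joint's range is limited). The gripper opens to 87 mm and grips with 3 to 60 N. Pads are 19 mm wide; open, the fingers measure 117 mm over their backs; the gripper's body (75 mm by 190 mm) begins 51 mm behind the grasp point.
Start: joints at [1.32, 0.321, -0.07, 1.45, 0.023, 1.371, -0.057], TCP at [0.17, -0.627, 0.24] pointing down, gripper open.
Joint ranges: [-2.86, 2.86], [-0.3, 2.09], [-1.38, 1.24], [0.06, 2.45], [-1.56, 4.7], [0.09, 2.05], [-2.69, 2.69]. Speed limits (rad/s): [2.57, 2.57, 3.14, 3.14, 3.14, 3.14, 3.14].

## Interface

Orientations are given as a rotation vector (axis times angle).
In Python, from bench import * gives the robot as it stands.
- The arm moves only by the tool send_rows, never from a script. Its arguments are lists of equal length, an entry for each row: "xyz": the shift along the tool's x, y, z in mm, a list of three; "dr": the turn, a rotation vector about the tool's x, y, z in rad, a list of three. A call has exactly 10 rows; each row is the pose to reach, as a shift and turn from the pose commanded when the call began, along the tool's axes at that moment; what a row does not reach only later rows make up. A row lasts 1/12 s, in which the tool goes at most 41.7 mm and 7.16 degrees, less where a joint would pass 70% of its speed; a pose out of reach is approached as far as the arm can. A call with a gripper value outside its range is refused whole. "jaw" is the finger opening in mm, from 0 to 87, set as the call begins (left out, the last holds). The fingers move at their own pace and stop on an object; "grip_force" is the grip in N (left out, the last holds). Time passes only in rows, so rows that repeat a pose let the fingers close, or fill a call up. It gives the time, the measured TCP pose, the force, the opening and the grip force at its end, in the units of the state.
- get_state(): the state, without advancing time (a new reading comes with each control period).
- get_image(name): name is "side" or "top" or "wrist"; returns the picture (420x560x3 uint8, red, green, blue); there is no depth.
- calibration(name): a dict with "vfov" (degrees; the focal length in pixels is half the picture's height over the tangent of half this angle, whatever the lens; pixels are square), "cx", "cy" (the principal point, pixels), "k1" (the pictures are not rectified: a ray, as slopes to the right and down, at radius r is drawn at 1 + k1 r^2 times it, then the intrinsics apply), "rvec" (rotation vector, rad) and "tvec" (3), from world to camera coordinates, as OpenCV has them; the wrist camera has in their place "hand_eye" (4x4, takes a point from camera to tool coordinates, whose origin is the TCP and whose axes are the flange's). Camera axes: x right, y down, z forward; pixel columns grow to the right and rows downward; lengths in m; the calibration is good to about 2 mm. A picture is of the moment at which its call begins: read the wrist's pose just before it. calibration takes no time and is no camera call.
- close_job(): hands the job in; it is judged then, once.
The state is a dict: "time": time; "joint_positions": joint angles; "qd": joint speeds; "joint_torque": joint torques, N m; "position": TCP position; "tool_rot": TCP orientation; "ft_force": force on the tool from outside, world axes, zero at the start; "torque": the same for the moment, N m; "grip_width": opening from 0.0 (shut) to 1.0 (fully open); "grip_force": force on a finger pad.
Only numpy, scipy, OpenCV 4.12 (cv2) and the standard library are available. Lean on these libraries where they do the work, as an engineer would, in place of code of your own. Each camera call takes 0.05 s, during which the arm holds its last target. There are 200 camera calls.

## Task

Take the steel pattern weight off the bench magnifier's closed lens plate and stand it on the round black rubber mat, wholly on it. Then lift the lens plate by its black handle until it lines up with the orange pointer at its side, and finish while still holding it there by the handle: its hinge has no lock, so it drops if you let go. Leave the pointer and the other things on the bench as they are.

Things in the scene. Friction and masses are not known exactly. Their poses are not given: they have to be found in the camera images.
- weight: Bright steel pattern weight, loose, 0.25 to 0.5 kg: round foot 50 mm across, 22 high; neck 20 across; on top an upright round knob 26 mm across from 38 to 64 mm above the underside (the top). Origin: centre of its underside; z up its axis. Starts standing on the solid rear part of the closed lens plate.
- weight_knob (a point): Centre of the weight's knob, 51 mm above the weight's underside: the place to grip it, from above.
- mat: Round black rubber mat, fixed flat on the table, 110 mm across, 4 mm thick; lies to the left or the right of the magnifier. Origin: centre of its underside, on the table.
- stand: White stand of the bench magnifier, fixed; base 250 x 190 mm, 18 high, a card of red buttons under the lens. Origin: on the table under the magnifier's middle; x points from handle to hinge (roughly away from the robot), y along the hinge, to the left. A grey upright arc with white dots, up to 245 mm high, stands 132 mm left of its centre line.
- hinge (a point): Middle of the lens plate's hinge line, 75 mm above the table and 120 mm behind the stand's origin; the hinge line runs along the stand's y axis. Axes as the stand's.
- flap (a joint): Angle of the white lens plate (rad): 0 closed and level, grows as its handle end is lifted up and away from the robot; stop at 1.5. Plate 10 mm thick: solid rear part 170 wide, 88 deep from the hinge, top 80 mm above the table when closed; then a lens ring 132 mm across. No lock: the plate (0.4 kg) falls shut when let go; 2 to 3 N at the handle carry it.
- handle: Black handle of the lens plate: round bar 22 mm across, 30 long, lying along the hinge direction, on a 10 mm stem 39 mm out from the lens ring. Origin: its centre, 245 mm from the hinge line, level with it when closed. It spins easily on its own axis (its y), so its x and z may point anywhere. Best pinched from above on its flat ends (fingers closing along the stand's y).
- plate_edge (a point): Middle of the lens ring's free edge, where the handle's stem leaves it, 206 mm from the hinge line, at mid thickness. Its x axis lies in the plate and points to the hinge line, y along the hinge.
- mark (a joint): Angle set by the orange pointer (rad), same zero and sense as joint flap: the lens plate is at the mark when the two are equal. Lies between 0.5 and 1.1 and must not be moved; its stiff joint keeps it.
- pointer_tip (a point): Free tip of the orange pointer, a flat arm along the left side of the lens plate, 116 mm left of the stand's centre line, turning about the same hinge line, tip 190 mm from it. Its x axis points from the tip to the hinge line.
- jar: Glass button jar with red lid, 60 mm across, 80 high; a loose bystander to leave alone. Origin: centre of its underside.
- spool_blue: Blue thread spool, 44 mm across, 50 high; a loose bystander to leave alone. Origin: centre of its underside.
- spool_yellow: Yellow thread spool, 44 mm across, 50 high; a loose bystander to leave alone. Origin: centre of its underside.
- label_roll: Red roll of labels, 90 mm across, 30 high; a loose bystander to leave alone. Origin: centre of its underside.
- tray: Dark green open tray of small tools, 110 x 140 x 45 mm, fixed, on the side of the magnifier without the mat. Origin: centre of its underside.

How it is judged:
By the outcome, as a careful person would: the job done as asked, in the order asked, and still so for the second after the job is handed in, while the arm keeps its last pose, push and grip.
It also fails if it takes over 58 s, if anything falls off the work surface, if the arm or the gripper's body presses on something with over 40 N, if the wrist force passes 120 N, or if a joint passes its speed limit or range.

## Working session

There is one attempt and no reset: what is moved stays moved. The work goes in short steps, Python scripts to look and compute and a tool call to move; the robot and the scene stay as the last step left them, time stands still between calls to the robot, and variables do not carry over. Pictures are saved under pics/ and viewed, at most 11 in all, crops included, and the job is handed in when it is done.

Besides the shell and the picture viewer there is one more tool, called after ">>>" as name(argument=value, ...), one argument or row to a line, values as JSON. send_rows: Moves the arm, as the interface text tells. Its arguments: {"type":"object","properties":{"xyz":{"type":"array"},"dr":{"type":"array"},"jaw":{"type":"number"},"grip_force":{"type":"number"}},"required":["xyz","dr"]}

```bash
mkdir -p pics; python3 - <<'E'
from bench import *
import cv2
s=get_state();print({k:s[k] for k in ['time','position','tool_rot','grip_width','ft_force']})
for n in ['side','top','wrist']:
    im=get_image(n);cv2.imwrite(f'pics/{n}0.png',im[...,::-1]);c=calibration(n);print(n,c)
a=cv2.imread('pics/side0.png')
E
```

```text
{'time': 0.0, 'position': array([ 0.16988921, -0.62685249,  0.23842826]), 'tool_rot': array([-3.11218894e+00, -4.14487754e-01,  6.46837718e-04]), 'grip_width': 0.9997826074515103, 'ft_force': array([ 0.09524637,  0.20107752, -0.56663187])}
side {'vfov': 57.62862275699126, 'cx': 277.12772976910105, 'cy': 202.54434682196867, 'k1': -0.0843501601196351, 'rvec': array([ 2.30226633, -0.75960083,  0.31557256]), 'tvec': array([-0.48913521,  0.34278832,  0.84281137])}
top {'vfov': 55.119643677764756, 'cx': 279.9678159047835, 'cy': 200.40271079434527, 'k1': -0.07705321345393223, 'rvec': array([ 2.15051985, -2.18172279,  0.07083695]), 'tvec': array([0.02546502, 0.62205379, 1.06545876])}
wrist {'vfov': 59.12674170855704, 'cx': 276.600947345664, 'cy': 208.13407494358233, 'k1': -0.09565591307896869, 'hand_eye': array([[ 4.18143694e-04, -9.64868640e-01, -2.62732435e-01,
         7.23802649e-02],
       [ 9.99997463e-01, -1.78113037e-04,  2.24562421e-03,
        -4.94153266e-04],
       [-2.21352845e-03, -2.62732707e-01,  9.64866118e-01,
        -1.45610783e-01],
       [ 0.00000000e+00,  0.00000000e+00,  0.00000000e+00,
         1.00000000e+00]])}
```

View pics/side0.png

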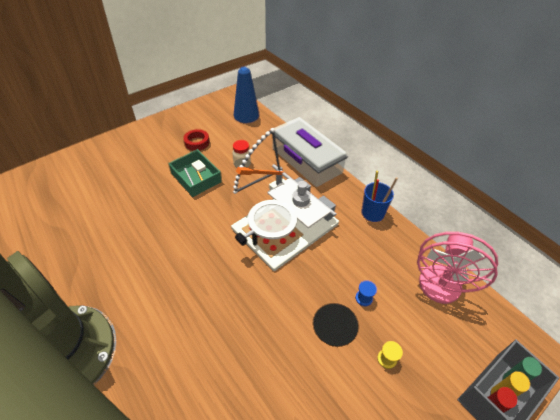

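View pics/top0.png

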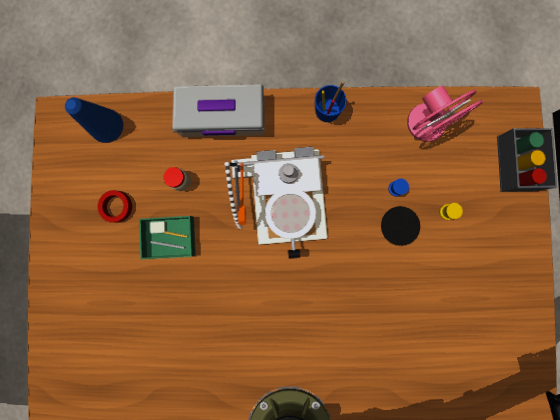

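Side view: the plate is closed, with the weight near (303,190), the handle at (241,239), the orange pointer around (240-280,172) and the mat at (335,324). Top view: knob at (289,171), handle at (294,254), mat at (401,226). I'll view enlarged crops next.

```bash
cat > h.py <<'E'
import numpy as np,cv2
from bench import *
from scipy.spatial.transform import Rotation as R
def cam(n,s=None):
    c=calibration(n); f=210/np.tan(np.radians(c['vfov']/2)); K=np.array([[f,0,c['cx']],[0,f,c['cy']],[0,0,1.]])
    if n=='wrist':
        T=np.eye(4);T[:3,:3]=R.from_rotvec(s['tool_rot']).as_matrix();T[:3,3]=s['position']
        E=np.linalg.inv(T@c['hand_eye']);r,t=R.from_matrix(E[:3,:3]).as_rotvec(),E[:3,3]
    else: r,t=c['rvec'],c['tvec']
    return K,np.array([c['k1'],0,0,0.]),r,t
def ray(C,uv):
    K,D,r,t=C; p=cv2.undistortPoints(np.array([[uv]],float),K,D)[0,0]
    Rm=R.from_rotvec(r).as_matrix(); d=Rm.T@np.array([*p,1]); return -Rm.T@t,d/np.linalg.norm(d)
def plane(C,uv,p0,n):
    o,d=ray(C,uv); return o+d*(np.dot(np.array(p0)-o,n)/np.dot(d,n))
def onz(C,uv,z): return plane(C,uv,[0,0,z],[0,0,1])
def tri(rs):
    A=sum(np.eye(3)-np.outer(d,d) for o,d in rs);b=sum((np.eye(3)-np.outer(d,d))@o for o,d in rs);x=np.linalg.solve(A,b)
    return x,[round(1000*np.linalg.norm(np.cross(x-o,d)),1) for o,d in rs]
def proj(C,P):
    K,D,r,t=C; return cv2.projectPoints(np.array(P,float).reshape(-1,3),r,t,K,D)[0][:,0]
E
python3 - <<'E'
from h import *
S=cv2.imread('pics/side0.png');T=cv2.imread('pics/top0.png')
a=cv2.resize(S[120:270,222:352],None,fx=4,fy=4,interpolation=2)[:, :400]
a=cv2.resize(S[120:270,225:325],(400,600),interpolation=2);b=cv2.resize(T[140:260,217:307][:,:],(400,533),interpolation=2)
b=cv2.resize(T[140:275,220:310],(400,600),interpolation=2)
cv2.imwrite('pics/crop1.png',np.hstack([a,b]))
print('knobtop z unknown; top ray @131',onz(cam('top'),(289,171),.131))
def cents(I,m,nm):
    n,l,st,c=cv2.connectedComponentsWithStats(m.astype('uint8'))
    for i in range(1,n):
        if st[i,4]>15: print(nm,st[i],c[i].round(1))
for I,nm in((T,'top'),(S,'side')):
    h=cv2.cvtColor(I,cv2.COLOR_BGR2HSV); 
    cents(I,h[...,2]<40,nm+' black')
    cents(I,(h[...,0]>3)&(h[...,0]<14)&(h[...,1]>215)&(h[...,2]>150),nm+' orange')
E
```

```text
knobtop z unknown; top ray @131 [ 0.68591469 -0.00903995  0.131     ]
top black [ 89 103  34  31 204] [110.3 115.5]
top black [553 110   7  84 319] [557.1 140.3]
top black [325 116  12   6  30] [330.4 118.3]
top black [499 130  50  61 982] [509.5 163.8]
top black [516 130  39  56 836] [538.5 150.8]
top black [204 132  32   4  36] [219.6 133.9]
top black [230 163   7   3  19] [232.7 164. ]
top black [121 194  11  27  56] [128.4 206.7]
top black [103 196   9  20  60] [106. 205.]
top black [ 381  207   39   38 1169] [400.2 225.5]
top black [190 216   5  40 127] [192.4 235.7]
top black [141 220  10  37 180] [143.7 237.8]
top black [289 250  11   8  80] [293.8 253.3]
top black [284 389  43  23  67] [306.9 395.6]
top black [546 391  14  29 261] [554.  404.4]
top black [270 400  48  20 550] [292.7 412.5]
top orange [240 170   3  30  80] [241.1 185.2]
top orange [238 206   8  19 115] [241.4 215.4]
side black [253 234   4  10  26] [254.2 238.3]
side black [236 236  10   9  41] [241.  240.2]
side black [  0 288  26  19  64] [ 13.  296.7]
side black [ 66 323  18  36 140] [ 76.7 343.5]
```

View pics/crop1.png

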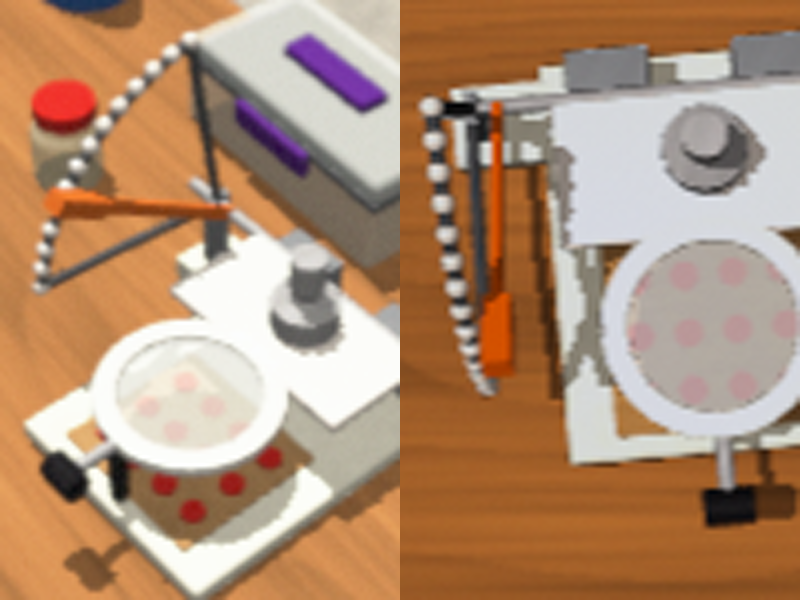

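The crops show the knob top at about (288.9,169.9) in top and (302.2,184.5) in side. The handle is at (294.3,253.7) and (241.2,239.2), and the pointer tip is at (241.4,223.7) and (236.8,170.7).

```bash
python3 - <<'E'
from h import *
T,S=cam('top'),cam('side')
def t2(n,a,b): x,e=tri([ray(T,a),ray(S,b)]);print(n,x.round(4),e);return x
k=t2('knobtop',(288.9,169.9),(302.2,184.5)); h=t2('handle',(294.3,253.7),(241.2,239.2)); p=t2('tip',(241.4,223.7),(236.8,170.7))
print('mat',onz(T,(400.7,226),.004),onz(S,(335.5,324.5),.004))
print('knob144',onz(T,(288.9,169.9),.144),'handle75',onz(T,(294.3,253.7),.075),onz(S,(241.2,239.2),.075))
# stem: ring end in top crop (723,440), lens centre (714,340)
q=[onz(T,((x-400)/4.444+220,y/4.444+140),.08) for x,y in((714,335),(730,504))]
d=q[0]-q[1];yaw=np.arctan2(d[1],d[0]);print('yaw stem',yaw,q)
# stand base front edge corners: left front (572,462)
im=cv2.imread('pics/top0.png');hsv=cv2.cvtColor(im,cv2.COLOR_BGR2HSV)
o=(hsv[...,0]>3)&(hsv[...,0]<14)&(hsv[...,1]>215)&(hsv[...,2]>150)
for yaw in (yaw,0.04,.07,.1):
    u=np.array([np.cos(yaw),np.sin(yaw),0]);hg=h+.245*u;hg[2]=.075;v=np.array([-u[1],u[0],0])
    r=p-hg;print(yaw,'hinge',hg.round(4),'tip fwd,left,up',(-r@u).round(4),(r@v).round(4),r[2].round(4),'ang',np.arctan2(r[2],-r@u),'rad',np.hypot(r[2],r@u))
E
```

```text
knobtop [ 0.686  -0.0086  0.1453] [np.float64(0.4), np.float64(0.4)]
handle [ 0.4804 -0.0195  0.0773] [np.float64(0.1), np.float64(0.1)]
tip [0.5552 0.104  0.1819] [np.float64(0.6), np.float64(0.6)]
mat [ 0.54835089 -0.31539305  0.004     ] [ 0.54836988 -0.31557407  0.004     ]
knob144 [ 0.68653393 -0.0088092   0.144     ] handle75 [ 0.48016934 -0.01950158  0.075     ] [ 0.48130251 -0.01806891  0.075     ]
yaw stem 0.07889554089714894 [array([ 0.57859629, -0.01163779,  0.08      ]), array([ 0.48112924, -0.0193435 ,  0.08      ])]
0.07889554089714894 hinge [ 7.246e-01 -2.000e-04  7.500e-02] tip fwd,left,up 0.1606 0.1172 0.1069 ang 0.5870628984608947 rad 0.19292717374328253
0.04 hinge [ 0.7252 -0.0097  0.075 ] tip fwd,left,up 0.1652 0.1204 0.1069 ang 0.574051233059171 rad 0.19679245123344416
0.07 hinge [ 0.7248 -0.0024  0.075 ] tip fwd,left,up 0.1617 0.118 0.1069 ang 0.5840726651274865 rad 0.1937990678496513
0.1 hinge [0.7241 0.0049 0.075 ] tip fwd,left,up 0.1582 0.1154 0.1069 ang 0.5941874544857884 rad 0.19088788915804436
```

>>> send_rows(
  xyz=[
    [33,-23,0],
    [66,-46,0],
    [99,-69,0],
    [132,-92,0],
    [165,-115,0],
    [198,-138,0],
    [231,-161,0],
    [264,-184,0],
    [297,-207,0],
    [330,-230,0],
  ],
  dr=[
    [0,0,0.02],
    [0,0,0.04],
    [0,0,0.06],
    [0,0,0.08],
    [0,0,0.1],
    [0,0,0.12],
    [0,0,0.14],
    [0,0,0.16],
    [0,0,0.18],
    [0,0,0.186],
  ],
  jaw=60,
  grip_force=30,
)

```text
time: 0.98
position: [0.4291, -0.3172, 0.2395]
tool_rot: [3.139, 0.122, -0.0]
ft_force: [2.3, -0.8, 0.0]
grip_width: 0.692
grip_force: 0.0
```

```bash
cat >> h.py <<'E'
def go(xyz,yaw=.079,pitch=0):
    s=get_state();M=R.from_rotvec(s['tool_rot']).as_matrix();t=np.array([np.cos(yaw),np.sin(yaw),0]);z=np.array([0,0,-1.])
    W=np.column_stack([t,np.cross(z,t),z])
    W=R.from_rotvec(pitch*np.cross([0,0,1.],t)).as_matrix()@W
    print('t',round(s['time'],2),'pos',s['position'].round(4),'F',s['ft_force'].round(1),'w',round(s['grip_width']*87,1),'gf',round(float(np.max(s['grip_force'])),1))
    print('shift mm',(M.T@(np.array(xyz)-s['position'])*1000).round(1),'dr',R.from_matrix(M.T@W).as_rotvec().round(3))
E
python3 - <<'E'
from h import *
import bench;print([x for x in dir(bench) if not x.startswith('__')], getattr(bench,'nose_length',None))
go([.686,-.009,.24])
E
```

```text
['MotionError', 'calibration', 'close_job', 'get_image', 'get_state', 'nose_length'] 0.017
t 0.98 pos [ 0.4291 -0.3172  0.2395] F [ 2.3 -0.8  0. ] w 60.2 gf 0.0
shift mm [ 280.  -287.4   -0.6] dr [ 0.     0.    -0.001]
```

>>> send_rows(
  xyz=[
    [28,-29,0],
    [56,-58,0],
    [84,-86,0],
    [112,-115,0],
    [140,-144,0],
    [168,-173,0],
    [196,-202,0],
    [224,-230,0],
    [252,-259,0],
    [280,-287,0],
  ],
  dr=[
    [0,0,0],
    [0,0,0],
    [0,0,0],
    [0,0,0],
    [0,0,0],
    [0,0,0],
    [0,0,0],
    [0,0,0],
    [0,0,0],
    [0,0,0],
  ],
)

```text
time: 1.82
position: [0.6858, -0.0094, 0.2391]
tool_rot: [3.139, 0.123, -0.001]
ft_force: [1.1, 0.4, -0.1]
grip_width: 0.689
grip_force: 0.0
```

```bash
python3 - <<'E'
from h import *
go([.686,-.009,.24])
s=get_state();im=get_image('wrist')[...,::-1].copy();cv2.imwrite('pics/w1.png',im)
print(s['qd'].round(3),proj(cam('wrist',s),[[.686,-.009,.144],[.686,-.009,.08]]))
E
```

```text
t 1.82 pos [ 0.6858 -0.0094  0.2391] F [ 1.1  0.4 -0.1] w 60.0 gf 0.0
shift mm [ 0.3 -0.3 -0.9] dr [ 0.     0.001 -0.001]
[-0.757  0.673 -0.033 -0.857  0.34   0.26  -0.66 ] [[276.14093841 217.39040694]
 [276.05903622 195.65115906]]
```

View pics/w1.png

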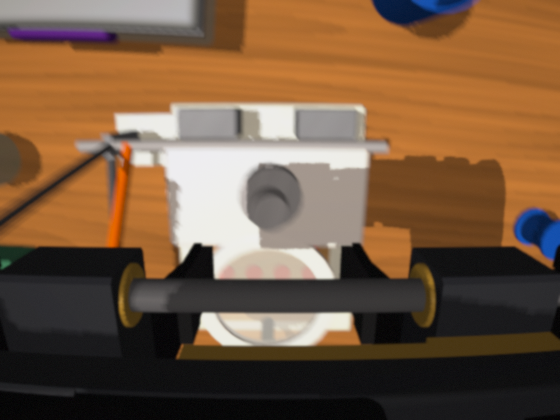

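The wrist view puts the knob around (271,211), 2–3 mm to the left of the prediction. The arm was still settling, so I'll descend partway and look again.

>>> send_rows(
  xyz=[
    [0,0,8],
    [0,0,16],
    [0,0,24],
    [0,0,32],
    [0,0,40],
    [0,0,48],
    [0,0,50],
    [0,0,50],
    [0,0,50],
    [0,0,50],
  ],
  dr=[
    [0,0,0],
    [0,0,0],
    [0,0,0],
    [0,0,0],
    [0,0,0],
    [0,0,0],
    [0,0,0],
    [0,0,0],
    [0,0,0],
    [0,0,0],
  ],
)

```text
time: 2.7
position: [0.6853, -0.0109, 0.1902]
tool_rot: [3.139, 0.124, 0.002]
ft_force: [0.7, 0.4, -0.4]
grip_width: 0.689
grip_force: 0.0
```

```bash
python3 - <<'E'
from h import *
go([.686,-.009,.129])
s=get_state();im=get_image('wrist')[...,::-1].copy();C=cam('wrist',s)
P=proj(C,[[.686,-.009,.144],[.686,-.009,.118],[.686,-.009,.102],[.686,-.009,.08]]);print(P)
c=im[100:300,180:380].copy();c=cv2.resize(c,(600,600),interpolation=2)
for p in P: cv2.circle(c,tuple(int(v) for v in (p-[180,100])*3),4,(0,0,255),-1)
cv2.imwrite('pics/w2.png',c)
E
```

```text
t 2.7 pos [ 0.6853 -0.0109  0.1902] F [ 0.7  0.4 -0.4] w 59.9 gf 0.0
shift mm [ 0.8 -1.8 61.2] dr [ 0.    -0.001 -0.   ]
[[273.58444621 241.91490386]
 [273.81617039 227.24305981]
 [273.93552321 219.70456029]
 [274.07727958 210.76715186]]
```

View pics/w2.png

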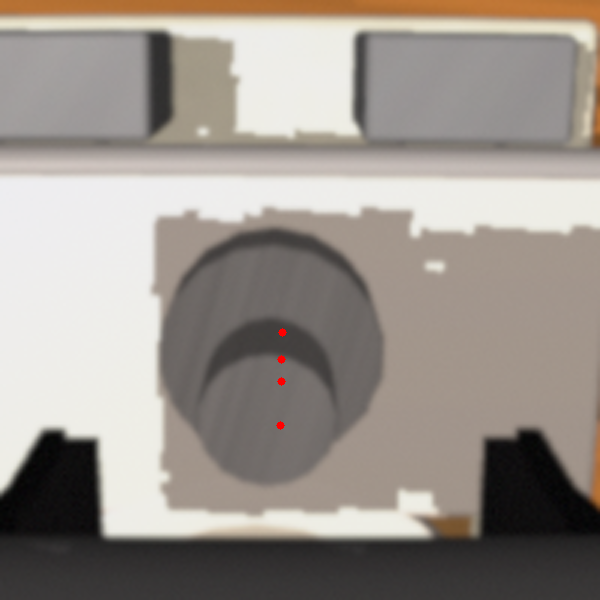

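The knob top disc is at crop (267,420), about 2.5 mm left of the estimate, so the knob is near (.687,-.007).

>>> send_rows(
  xyz=[
    [1.5,-3.5,7],
    [1.5,-3.5,14],
    [1.5,-3.5,21],
    [1.5,-3.5,28],
    [1.5,-3.5,35],
    [1.5,-3.5,42],
    [1.5,-3.5,49],
    [1.5,-3.5,55],
    [1.5,-3.5,60],
    [1.5,-3.5,60],
  ],
  dr=[
    [0,0,0],
    [0,0,0],
    [0,0,0],
    [0,0,0],
    [0,0,0],
    [0,0,0],
    [0,0,0],
    [0,0,0],
    [0,0,0],
    [0,0,0],
  ],
)

```text
time: 3.58
position: [0.6854, -0.0074, 0.128]
tool_rot: [-3.139, -0.124, 0.003]
ft_force: [-0.4, -0.5, -1.6]
grip_width: 0.687
grip_force: 0.0
```

>>> send_rows(
  xyz=[
    [0,0,0],
    [0,0,0],
    [0,0,0],
    [0,0,0],
    [0,0,0],
    [0,0,0],
    [0,0,0],
    [0,0,0],
    [0,0,0],
    [0,0,0],
  ],
  dr=[
    [0,0,0],
    [0,0,0],
    [0,0,0],
    [0,0,0],
    [0,0,0],
    [0,0,0],
    [0,0,0],
    [0,0,0],
    [0,0,0],
    [0,0,0],
  ],
  jaw=15,
  grip_force=40,
)

```text
time: 4.42
position: [0.6863, -0.0069, 0.1298]
tool_rot: [-3.139, -0.124, -0.001]
ft_force: [-0.3, -0.4, 0.9]
grip_width: 0.288
grip_force: 40.0
```

>>> send_rows(
  xyz=[
    [0,0,-8],
    [0,0,-20],
    [0,0,-34],
    [0,0,-48],
    [0,0,-62],
    [0,0,-76],
    [0,0,-90],
    [0,0,-100],
    [0,0,-105],
    [0,0,-105],
  ],
  dr=[
    [0,0,0],
    [0,0,0],
    [0,0,0],
    [0,0,0],
    [0,0,0],
    [0,0,0],
    [0,0,0],
    [0,0,0],
    [0,0,0],
    [0,0,0],
  ],
)

```text
time: 5.25
position: [0.6869, -0.0071, 0.2364]
tool_rot: [3.139, 0.124, 0.004]
ft_force: [0.7, -0.4, -3.4]
grip_width: 0.284
grip_force: 40.0
```

```bash
python3 - <<'E'
from h import *
go([.5484,-.3155,.16])
E
```

```text
t 5.25 pos [ 0.6869 -0.0071  0.2364] F [ 0.7 -0.4 -3.4] w 24.8 gf 40.0
shift mm [-162.5  296.5   76.1] dr [ 0.    -0.003 -0.   ]
```

>>> send_rows(
  xyz=[
    [-10,20,0],
    [-28,50,0],
    [-46,83,0],
    [-64,116,0],
    [-82,150,0],
    [-100,183,0],
    [-118,216,0],
    [-136,249,10],
    [-152,278,20],
    [-162,296,30],
  ],
  dr=[
    [0,0,0],
    [0,0,0],
    [0,0,0],
    [0,0,0],
    [0,0,0],
    [0,0,0],
    [0,0,0],
    [0,0,0],
    [0,0,0],
    [0,0,0],
  ],
)

```text
time: 6.08
position: [0.5446, -0.3203, 0.2032]
tool_rot: [3.137, 0.115, -0.004]
ft_force: [-0.3, -0.6, -2.6]
grip_width: 0.287
grip_force: 40.0
```

>>> send_rows(
  xyz=[
    [0,0,10],
    [0,0,25],
    [0,0,40],
    [0,0,55],
    [0,0,70],
    [0,0,80],
    [0,0,90],
    [0,0,100],
    [0,0,100],
    [0,0,100],
  ],
  dr=[
    [0,0,0],
    [0,0,0],
    [0,0,0],
    [0,0,0],
    [0,0,0],
    [0,0,0],
    [0,0,0],
    [0,0,0],
    [0,0,0],
    [0,0,0],
  ],
)

```text
time: 6.92
position: [0.5477, -0.3149, 0.1041]
tool_rot: [-3.139, -0.124, 0.001]
ft_force: [0.4, 0.7, -2.1]
grip_width: 0.287
grip_force: 40.0
```

```bash
python3 - <<'E'
from h import *
go([.5484,-.3155,.054])
s=get_state();im=get_image('wrist')[...,::-1].copy();C=cam('wrist',s)
cv2.imwrite('pics/w3.png',im)
E
```

```text
t 6.92 pos [ 0.5477 -0.3149  0.1041] F [ 0.4  0.7 -2.1] w 25.0 gf 40.0
shift mm [ 0.7  0.7 50.1] dr [-0.001  0.001 -0.   ]
```

View pics/w3.png

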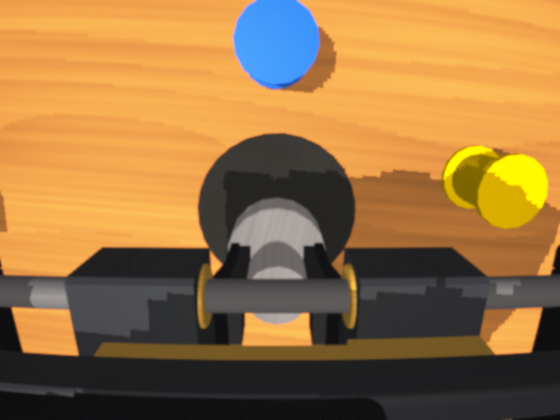

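The weight hangs centred over the mat, whose centre column is about 277, and both spools are clear. Now I'll lower it.

>>> send_rows(
  xyz=[
    [0,0,8],
    [0,0,16],
    [0,0,24],
    [0,0,32],
    [0,0,38],
    [0,0,43],
    [0,0,46],
    [0,0,48],
    [0,0,50],
    [0,0,50],
  ],
  dr=[
    [0,0,0],
    [0,0,0],
    [0,0,0],
    [0,0,0],
    [0,0,0],
    [0,0,0],
    [0,0,0],
    [0,0,0],
    [0,0,0],
    [0,0,0],
  ],
)

```text
time: 7.8
position: [0.5479, -0.3151, 0.0543]
tool_rot: [-3.139, -0.124, 0.0]
ft_force: [-0.6, -0.5, -2.2]
grip_width: 0.284
grip_force: 40.0
```

>>> send_rows(
  xyz=[
    [0,0,0.5],
    [0,0,1],
    [0,0,1.5],
    [0,0,1.5],
    [0,0,1.5],
    [0,0,1.5],
    [0,0,1.5],
    [0,0,1.5],
    [0,0,1.5],
    [0,0,1.5],
  ],
  dr=[
    [0,0,0],
    [0,0,0],
    [0,0,0],
    [0,0,0],
    [0,0,0],
    [0,0,0],
    [0,0,0],
    [0,0,0],
    [0,0,0],
    [0,0,0],
  ],
)

```text
time: 8.63
position: [0.5483, -0.3152, 0.0537]
tool_rot: [3.139, 0.124, 0.001]
ft_force: [-2.0, 1.4, 5.2]
grip_width: 0.283
grip_force: 40.0
```

Contact (+5 N). Release.

>>> send_rows(
  xyz=[
    [0,0,0],
    [0,0,0],
    [0,0,0],
    [0,0,0],
    [0,0,0],
    [0,0,0],
    [0,0,0],
    [0,0,0],
    [0,0,0],
    [0,0,0],
  ],
  dr=[
    [0,0,0],
    [0,0,0],
    [0,0,0],
    [0,0,0],
    [0,0,0],
    [0,0,0],
    [0,0,0],
    [0,0,0],
    [0,0,0],
    [0,0,0],
  ],
  jaw=55,
)

```text
time: 9.47
position: [0.548, -0.3151, 0.053]
tool_rot: [3.139, 0.124, -0.0]
ft_force: [-0.3, 0.7, -0.1]
grip_width: 0.632
grip_force: 0.0
```

>>> send_rows(
  xyz=[
    [0,0,-10],
    [0,0,-30],
    [0,0,-50],
    [0,0,-70],
    [0,0,-90],
    [0,0,-110],
    [0,0,-130],
    [0,0,-145],
    [0,0,-150],
    [0,0,-150],
  ],
  dr=[
    [0,0,0],
    [0,0,0],
    [0,0,0],
    [0,0,0],
    [0,0,0],
    [0,0,0],
    [0,0,0],
    [0,0,0],
    [0,0,0],
    [0,0,0],
  ],
)

```text
time: 10.3
position: [0.5489, -0.3154, 0.2053]
tool_rot: [3.137, 0.124, 0.005]
ft_force: [0.5, 0.6, 0.4]
grip_width: 0.629
grip_force: 0.0
```

```bash
python3 - <<'E'
from h import *
go([.481,-.0195,.20])
s=get_state();im=get_image('wrist')[...,::-1].copy();C=cam('wrist',s)
cv2.imwrite('pics/w4.png',cv2.resize(im,(400,300)))
go([.481,-.0195,.17])
E
```

```text
t 10.3 pos [ 0.5489 -0.3154  0.2053] F [0.5 0.6 0.4] w 54.7 gf 0.0
shift mm [ -44.4 -300.4    4.5] dr [ 0.002 -0.003 -0.   ]
t 10.35 pos [ 0.5481 -0.3151  0.2036] F [-0.5  0.4  0.1] w 55.1 gf 0.0
shift mm [ -43.7 -300.    33.4] dr [ 0.001 -0.001 -0.   ]
```

View pics/w4.png

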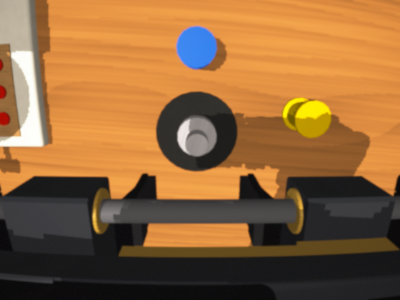

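The weight stands centred on the mat at (197,135). Next I'll go above the handle.

>>> send_rows(
  xyz=[
    [-4,-30,0],
    [-9,-62,0],
    [-14,-96,0],
    [-19,-130,0],
    [-24,-165,0],
    [-29,-200,0],
    [-34,-235,0],
    [-39,-268,0],
    [-44,-300,0],
    [-44,-300,0],
  ],
  dr=[
    [0,0,0],
    [0,0,0],
    [0,0,0],
    [0,0,0],
    [0,0,0],
    [0,0,0],
    [0,0,0],
    [0,0,0],
    [0,0,0],
    [0,0,0],
  ],
)

```text
time: 11.18
position: [0.4783, -0.012, 0.202]
tool_rot: [-3.136, -0.139, 0.004]
ft_force: [0.9, 0.2, 0.5]
grip_width: 0.636
grip_force: 0.0
```

>>> send_rows(
  xyz=[
    [0,0,5],
    [0,0,10],
    [0,0,20],
    [0,0,30],
    [0,0,40],
    [0,0,45],
    [0,0,45],
    [0,0,45],
    [0,0,45],
    [0,0,45],
  ],
  dr=[
    [0,0,0],
    [0,0,0],
    [0,0,0],
    [0,0,0],
    [0,0,0],
    [0,0,0],
    [0,0,0],
    [0,0,0],
    [0,0,0],
    [0,0,0],
  ],
)

```text
time: 12.02
position: [0.481, -0.0195, 0.1586]
tool_rot: [3.139, 0.124, 0.002]
ft_force: [0.0, 0.4, 0.2]
grip_width: 0.632
grip_force: 0.0
```

```bash
python3 - <<'E'
from h import *
go([.481,-.0195,.073])
s=get_state();im=get_image('wrist')[...,::-1].copy();C=cam('wrist',s)
print(proj(C,[[.481,-.0195,.075],[.481,-.0195,.086],[.7246,0,.075],[.5552,.104,.182]]))
cv2.imwrite('pics/w5.png',cv2.resize(im,(800,600),interpolation=2))
E
```

```text
t 12.02 pos [ 0.481  -0.0195  0.1586] F [0.  0.4 0.2] w 55.0 gf 0.0
shift mm [-0.  -0.1 85.6] dr [ 0.    -0.001 -0.   ]
[[ 276.62535379  223.04313136]
 [ 276.67024952  228.36662856]
 [ 276.31882156 -192.15539078]
 [ -58.32943528   84.67140659]]
```

View pics/w5.png

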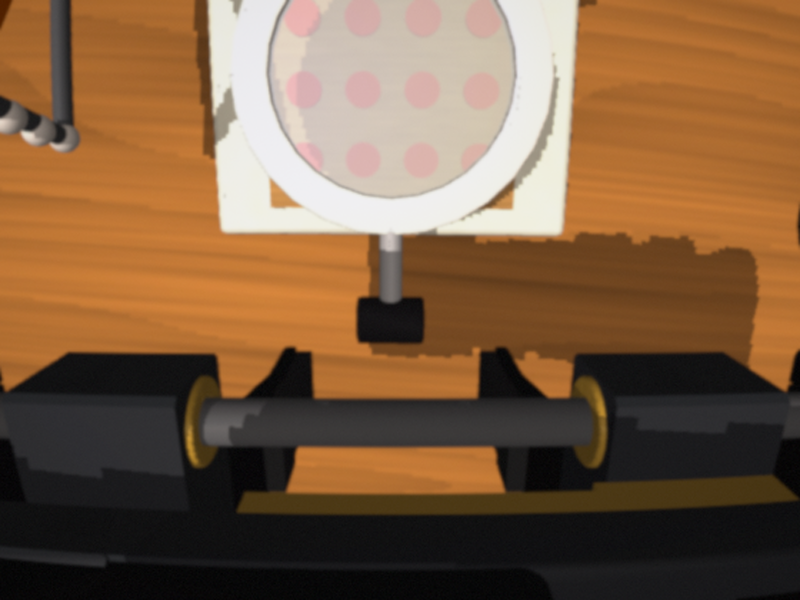

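The handle centre is at about (274,224) in original pixels, 1–2 mm left of the jaws, and the yaw is aligned. Descend and grip.

>>> send_rows(
  xyz=[
    [0,-1,8],
    [0,-1,18],
    [0,-1,28],
    [0,-1,38],
    [0,-1,48],
    [0,-1,58],
    [0,-1,68],
    [0,-1,78],
    [0,-1,84],
    [0,-1,84],
  ],
  dr=[
    [0,0,0],
    [0,0,0],
    [0,0,0],
    [0,0,0],
    [0,0,0],
    [0,0,0],
    [0,0,0],
    [0,0,0],
    [0,0,0],
    [0,0,0],
  ],
)

```text
time: 12.9
position: [0.4793, -0.0184, 0.0723]
tool_rot: [-3.138, -0.124, 0.004]
ft_force: [0.0, 0.1, -0.5]
grip_width: 0.633
grip_force: 0.0
```

>>> send_rows(
  xyz=[
    [0,0,0],
    [0,0,0],
    [0,0,0],
    [0,0,0],
    [0,0,0],
    [0,0,0],
    [0,0,0],
    [0,0,0],
    [0,0,0],
    [0,0,0],
  ],
  dr=[
    [0,0,0],
    [0,0,0],
    [0,0,0],
    [0,0,0],
    [0,0,0],
    [0,0,0],
    [0,0,0],
    [0,0,0],
    [0,0,0],
    [0,0,0],
  ],
  jaw=20,
  grip_force=30,
)

```text
time: 13.73
position: [0.4807, -0.0173, 0.0744]
tool_rot: [-3.138, -0.125, -0.001]
ft_force: [-0.7, 4.7, 3.3]
grip_width: 0.342
grip_force: 30.0
```

>>> send_rows(
  xyz=[
    [0.1,-0.5,-6.7],
    [0.4,-1,-13.5],
    [0.8,-1,-20.2],
    [1.5,-1,-26.9],
    [2.3,-1,-33.6],
    [3.3,-1,-40.2],
    [4.5,-1,-46.9],
    [5.9,-1,-53.5],
    [7.5,-1,-60],
    [9.2,-1,-66.5],
  ],
  dr=[
    [0,0,0],
    [0,0,0],
    [0,0,0],
    [0,0,0],
    [0,0,0],
    [0,0,0],
    [0,0,0],
    [0,0,0],
    [0,0,0],
    [0,0,0],
  ],
)

```text
time: 14.57
position: [0.4899, -0.0166, 0.1413]
tool_rot: [-3.139, -0.124, -0.001]
ft_force: [2.8, 4.1, -3.9]
grip_width: 0.341
grip_force: 30.0
```

>>> send_rows(
  xyz=[
    [1.9,0,-6.5],
    [4,0,-12.9],
    [6.3,0,-19.2],
    [8.7,0,-25.5],
    [11.3,0,-31.7],
    [14.1,0,-37.9],
    [17.1,0,-43.9],
    [20.2,0,-49.9],
    [23.5,0,-55.8],
    [26.9,0,-61.6],
  ],
  dr=[
    [0,0,0],
    [0,0,0],
    [0,0,0],
    [0,0,0],
    [0,0,0],
    [0,0,0],
    [0,0,0],
    [0,0,0],
    [0,0,0],
    [0,0,0],
  ],
)

```text
time: 15.4
position: [0.5166, -0.0147, 0.2025]
tool_rot: [-3.139, -0.123, -0.001]
ft_force: [3.3, 3.4, -5.4]
grip_width: 0.344
grip_force: 30.0
```

```bash
python3 - <<'E'
from h import *
go([.52,-.0165,.21])
for n in ('side','top'): cv2.imwrite(f'pics/{n}1.png',get_image(n)[...,::-1])
S=cv2.imread('pics/side1.png');T=cv2.imread('pics/top1.png')
a=cv2.resize(S[120:270,225:325],(400,600),interpolation=2);b=cv2.resize(T[140:275,220:310],(400,600),interpolation=2)
cv2.imwrite('pics/crop2.png',np.hstack([a,b]));go([.52,-.0165,.21])
E
```

```text
t 15.4 pos [ 0.5166 -0.0147  0.2025] F [ 3.3  3.4 -5.4] w 29.9 gf 30.0
shift mm [ 3.3  2.1 -7.5] dr [ 0. -0. -0.]
t 15.5 pos [ 0.5169 -0.0147  0.203 ] F [ 4.   3.2 -4.5] w 29.5 gf 30.0
shift mm [ 3.   2.1 -7. ] dr [ 0.    -0.001 -0.   ]
```

View pics/crop2.png

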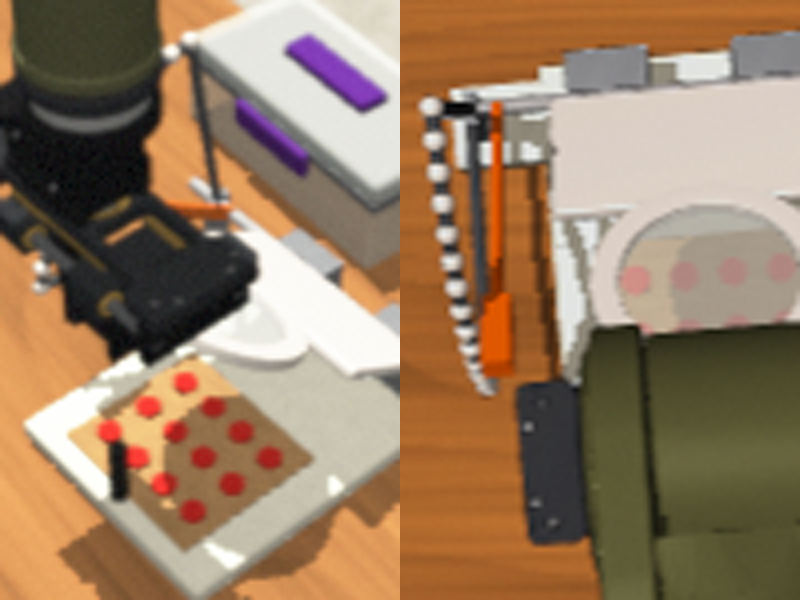

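```bash
python3 - <<'E'
from h import *
T,S=cam('top'),cam('side');s=get_state();W=cam('wrist',s)
yaw=.079;u=np.array([np.cos(yaw),np.sin(yaw),0]);v=np.array([-u[1],u[0],0])
hg=np.array([.4807,-.0173,.075])+.245*u
for L in(.112,.116,.12):
    for n,C,ps in(('side',S,[(236.8,170.7),(280,173)]),('top',T,[(241.4,223.7)])):
        for q in ps:
            r=plane(C,q,hg+L*v,v)-hg;print(L,n,q,(-r@u).round(4),r[2].round(4),'ang',np.arctan2(r[2],-r@u).round(3),'rad',np.hypot(r[2],r@u).round(3))
for a in(.55,.587,.62):
    P=hg+.116*v+.19*(-np.cos(a)*u+np.array([0,0,np.sin(a)]));print(a,proj(W,P),proj(S,P),proj(T,P))
im=cv2.imread('pics/side0.png');h=cv2.cvtColor(im,cv2.COLOR_BGR2HSV)
m=(h[...,1]>200)&(h[...,0]>2)&(h[...,0]<13)&(h[...,2]>140);m[:160]=0;m[182:]=0;m[:,:230]=0;m[:,290:]=0
for x in range(233,287,3):
    y=np.where(m[:,x])[0]
    if len(y): 
        q=(x,y.mean());r=plane(S,q,hg+.116*v,v)-hg;print(x,y.min(),y.max(),(-r@u*1000).round(1),(r[2]*1000).round(1))
E
```

```text
0.112 side (236.8, 170.7) 0.1639 0.1107 ang 0.594 rad 0.198
0.112 side (280, 173) 0.0111 0.0096 ang 0.714 rad 0.015
0.112 top (241.4, 223.7) 0.1615 0.1298 ang 0.677 rad 0.207
0.116 side (236.8, 170.7) 0.1612 0.1062 ang 0.583 rad 0.193
0.116 side (280, 173) 0.0074 0.0045 ang 0.548 rad 0.009
0.116 top (241.4, 223.7) 0.1601 0.0952 ang 0.536 rad 0.186
0.12 side (236.8, 170.7) 0.1585 0.1018 ang 0.571 rad 0.188
0.12 side (280, 173) 0.0037 -0.0006 ang -0.157 rad 0.004
0.12 top (241.4, 223.7) 0.1587 0.0605 ang 0.364 rad 0.17
0.55 [[ 41.39973987 165.53199141]] [[236.7394169  172.76548686]] [[241.25778607 224.43355334]]
0.587 [[ 33.02368242 159.5913087 ]] [[237.75377447 170.4642234 ]] [[240.81984128 222.74512829]]
0.62 [[ 25.19240609 153.50634043]] [[238.72160998 168.40535773]] [[240.42457366 221.14543212]]
239 168 173 154.3 102.8
242 169 170 144.5 100.5
245 168 170 134.7 96.4
248 168 171 124.9 88.7
251 169 171 114.9 81.0
260 171 171 83.7 58.5
263 171 171 72.9 52.0
266 171 171 61.9 45.4
269 171 171 50.6 38.6
272 171 172 39.2 29.8
275 172 172 27.5 20.7
278 172 172 15.6 13.5
```

The crop shows the plate raised and the orange pointer untouched. The pointer tip should be in the wrist view near (33,160), so I'll measure it there.

```bash
python3 - <<'E'
from h import *
s=get_state();im=get_image('wrist')[...,::-1].copy();W=cam('wrist',s);print(s['position'])
h=cv2.cvtColor(im,cv2.COLOR_BGR2HSV)
m=((h[...,1]>200)&(h[...,0]>2)&(h[...,0]<14)&(h[...,2]>120)).astype('uint8')
n,l,st,c=cv2.connectedComponentsWithStats(m)
for i in range(1,n):
    if st[i,4]>60: print(st[i],c[i].round(1))
a=cv2.resize(im,(800,600),interpolation=2)
for A,col in((.55,(255,0,0)),(.587,(0,255,0)),(.62,(255,0,255))):
    yaw=.079;u=np.array([np.cos(yaw),np.sin(yaw),0]);v=np.array([-u[1],u[0],0]);hg=np.array([.4807,-.0173,.075])+.245*u
    for p in proj(W,[hg+.116*v+r*(-np.cos(A)*u+np.array([0,0,np.sin(A)])) for r in(.19,.1,.05)]): cv2.circle(a,tuple(int(q*1.4286) for q in p),3,col,-1)
cv2.imwrite('pics/w6.png',a)
E
```

```text
[ 0.51688588 -0.01465798  0.20298908]
[  10    0   69  166 2281] [45.7 89.9]
```

View pics/w6.png

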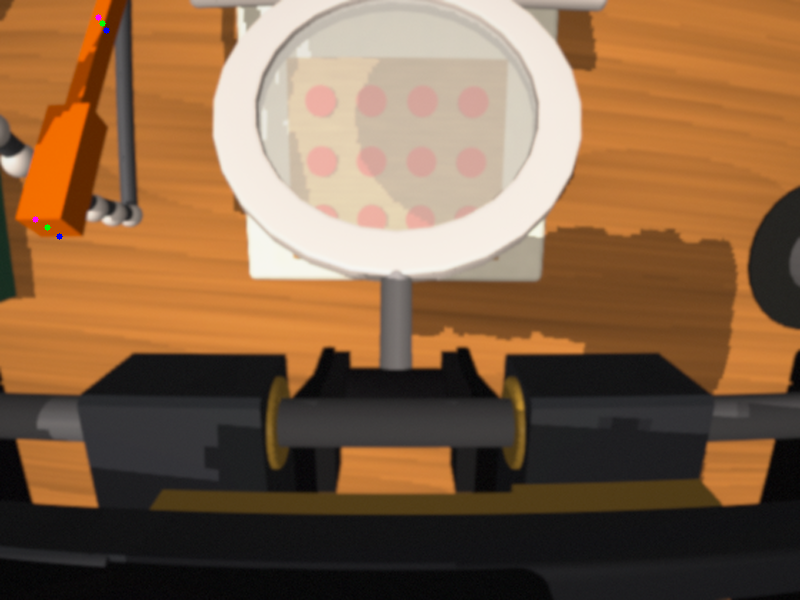

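The pointer's end face is centred near (51,228), close to the .587 dot, and the other estimates run .572–.583, so I'll aim for 0.58.

>>> send_rows(
  xyz=[
    [0.7,-0.2,-1.2],
    [1.4,-0.4,-2.4],
    [2.2,-0.6,-3.6],
    [2.9,-0.8,-4.7],
    [3.6,-1,-5.7],
    [3.6,-1,-5.7],
    [3.6,-1,-5.7],
    [3.6,-1,-5.7],
    [3.6,-1,-5.7],
    [3.6,-1,-5.7],
  ],
  dr=[
    [0,0,0],
    [0,0,0],
    [0,0,0],
    [0,0,0],
    [0,0,0],
    [0,0,0],
    [0,0,0],
    [0,0,0],
    [0,0,0],
    [0,0,0],
  ],
)

```text
time: 16.38
position: [0.5199, -0.0143, 0.2078]
tool_rot: [3.138, 0.123, 0.0]
ft_force: [4.0, -2.4, -5.3]
grip_width: 0.342
grip_force: 30.0
```

```bash
python3 - <<'E'
from h import *
s=get_state();go(s['position'])
print('angle',np.arcsin((s['position'][2]-.0744)/.245),np.arccos(1-(s['position'][0]-.4807+.079*(s['position'][1]+.0173))/.997/.245))
im=get_image('wrist')[...,::-1].copy();W=cam('wrist',s)
# plate_edge underside/stem prediction for current angle
yaw=.079;u=np.array([np.cos(yaw),np.sin(yaw),0]);hg=np.array([.4807,-.0173,.075])+.245*u
for a in(.55,.58,.61): print(a,proj(W,hg+.206*(-np.cos(a)*u)+[0,0,.206*np.sin(a)])*1.4286)
a=cv2.resize(im,(800,600),interpolation=2);cv2.imwrite('pics/w7.png',a)
E
```

```text
t 16.38 pos [ 0.5199 -0.0143  0.2078] F [ 4.  -2.4 -5.3] w 29.8 gf 30.0
shift mm [0. 0. 0.] dr [ 0.001 -0.    -0.001]
angle 0.5756770370988932 0.5760471490171898
0.55 [[395.25703942 285.10405743]]
0.58 [[395.31022633 279.00191976]]
0.61 [[395.36577973 271.90273703]]
```

View pics/w7.png

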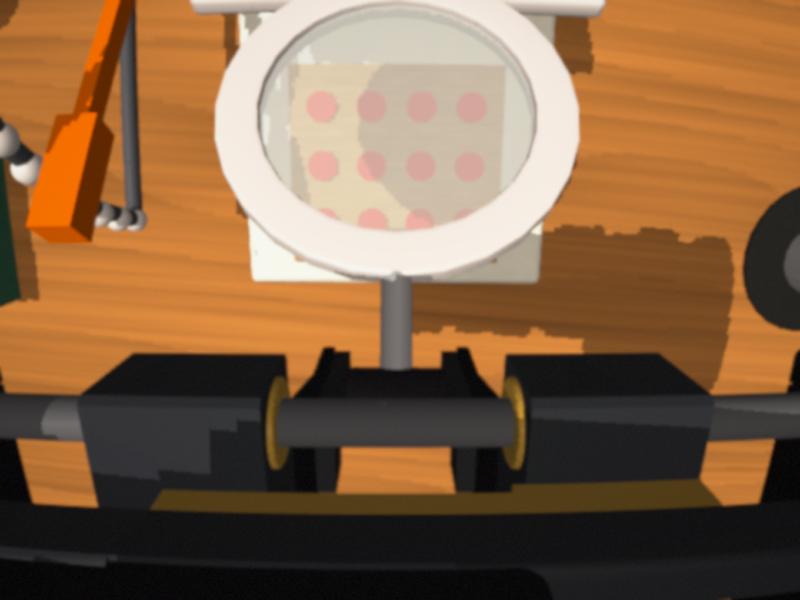

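The plate sits at about 0.576 with its ring edge at (397,278), which matches the prediction. The handle is held and the pointer is untouched, so I'll hand it in.

```bash
python3 -c "
from bench import *
print(close_job())"
```

```text
the job is handed in; nothing more can be done
None
```

The steel weight stands centred on the mat. The lens plate is still held by its handle at about 0.576 rad, against a pointer mark I measured at about 0.58 rad (estimates ran 0.57–0.59). The job is handed in, but no verdict came back.

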